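Vent the vacuum canister and take its lid off

ROBOT

A 7-joint arm with a two-finger parallel gripper is mounted at the origin on the work surface. World frame = base frame: x ahead of the robot, y to its left, z up, the work surface at z = 0. Lengths are in m, angles in rad, forces in N, time in s.
With the tool pointing down it reaches from about 0.425 to 0.925 m from the base axis. Payload 6.8 kg.
Tool frame: the origin (TCP) lies on the front face of the gripper's body, between the roots of the fingers; the fingertips stand 73 mm ahead of it and the grasp point (between the pads) lies 54 mm ahead of it; z points along the fingers, y is the direction in which the jaws open and shut (so a half turn about z gives the same grasp; the last joint's range is limited). The gripper opens to 85 mm and grips with 20 to 120 N. Pads are 22 mm wide; open, the fingers measure 114 mm over their backs; the gripper's body (76 mm by 85 mm) begins 54 mm behind the grasp point. The pads swing forward as they close: fully open they stand 13 mm farther back than shut.
Start: joints at [-0.108, 0.477, 0.022, 1.555, -0.011, 1.109, -0.083], TCP at [0.675, 0, 0.304] pointing down, gripper open.
Joint ranges: [-2.96, 2.96], [-0.34, 2.1], [-1.41, 1.46], [0.24, 2.44], [-1.37, 4.51], [0.17, 1.92], [-2.96, 2.96]. Speed limits (rad/s): [2.39, 2.39, 3.14, 3.14, 3.14, 3.14, 3.14].

INTERFACE

Orientations are given as a unit quaternion [w, x, y, z].
In Python, from station import get_obs, read_camera, hand_in, spot_in, cut_out, spot_point gives the robot as it stands. The module is installed in compiled form; this text tells all that it offers.
- The arm moves only by the tool move_arm, never from a script. Its arguments are lists of equal length, an entry for each row: "gripper": the opening, from 0 (shut) to 1 (fully open); "xyz": the shift along the tool's x, y, z in cm, a list of three; "twist": the turn about the tool's z in rad. A call has 1 to 5 rows; each row is the pose to reach, as a shift and turn from the pose commanded when the call began, along the tool's axes at that moment; what a row does not reach only later rows make up. A row lasts 1/12 s, in which the tool goes at most 41.7 mm and 7.16 degrees, less where a joint would pass 70% of its speed; a pose out of reach is approached as far as the arm can. A call with a gripper value outside its range is refused whole. The fingers move at their own pace and stop on an object; "squeeze" is the grip in N (left out, the last holds). Time passes only in rows, so rows that repeat a pose let the fingers close. It gives the time, the measured TCP pose, the force and the opening at its end, in the units of the state.
- get_obs(): the state, without advancing time (a new reading comes with each control period).
- read_camera(name): name is "scene" or "side" or "wrist"; returns a dict with "pixels" (400x640x3 uint8, red, green, blue), "fx", "fy", "cx", "cy" (pixels), "k1" (the pictures are not rectified: a ray, as slopes to the right and down, at radius r is drawn at 1 + k1 r^2 times it, then the intrinsics apply), "R" (3x3) and "t" (3): a world point X has camera coordinates R X + t. Camera axes: x right, y down, z forward; pixel columns grow to the right and rows downward; lengths in m; the calibration is good to about 2 mm. A picture is of the moment at which its call begins. There is no depth.
- hand_in(): hands the job in, once; it reports no verdict.
Trained networks look in the newest picture that a camera, given by its name, has taken for a name from the list of things; names that differ only in an ending like _2 or _b are one class to them, and where a whole thing is asked for, a point or a joint stands for the part that bears it (a point fixed in the world has none). Each returns a list of dicts, best first, with "p" (0 to 1); they miss things now and then, are a little off and sometimes report something else, mostly with a low value. They report only what shows in the picture. A call takes as long as a camera call. They do not tell look-alikes from the thing itself.
- spot_in(query, camera): "centre" ([x, y, z] in m, in world coordinates, good to about 4 mm: the middle of the surface that is visible of it).
- cut_out(query, camera): "pixels" (400x640 bool, what is visible of it).
- spot_point(query, camera): "centre" ([x, y, z] in m, in world coordinates, good to about 4 mm: a listed point, or the origin of a listed thing).
The state is a dict: "t": time; "q": joint angles; "joint_vel": joint speeds; "joint_torque": joint torques, N m; "eef_pos": TCP position; "tool_rot": TCP orientation; "contact_force": force on the tool from outside, world axes, zero at the start; "torque": the same for the moment, N m; "gripper_width": opening from 0.0 (shut) to 1.0 (fully open).
Only numpy, scipy, OpenCV 4.12 (cv2) and the standard library are available. Lean on these libraries where they do the work, as an engineer would, in place of code of your own. Each camera call takes 0.05 s, during which the arm holds its last target.

TASK

The steel canister on the packing bench is under vacuum. Turn the vent tap on its lid a quarter turn anticlockwise to its stop, so that its lever lies in line with the little nozzle, then lift the lid off by its bar handle and gently set it down, right way up and wholly on the square rubber mat, and let go. Leave the tap open and do not push about the screwdriver, small carton, loose stock bin or brush that lie around.

Things in the scene. Friction and masses are not known exactly. Their poses are not given: they have to be found in the camera images.
- canister: Thick-walled steel vacuum canister, bolted to the bench: round, 140 mm across, rim 100 mm above the bench. Origin: centre of its underside; z up. It stands left or right, the mat on the other side. Under vacuum its lid can be neither lifted nor turned; once vented the lid just rests on it and lifts straight up (its plug must rise 30 mm to clear the rim).
- lid: The loose lid, 0.4 to 0.6 kg: aluminium plate 150 mm across, 10 mm thick, with a plug under it (87 mm across at the bottom, 30 mm deep) that sits in the canister. Origin: centre of the plug's underside; z up; x points from the centre to the tap. The plate's underside is 30 mm, its top 40 mm above the origin. Seated, the origin is 70 mm above the bench.
- lid_handle (a point): Centre of the black bar handle in the middle of the lid, 69 mm above the lid's origin (29 mm above the plate's top). The bar is 52 mm long along this point's x axis (towards the tap), 16 mm wide, 18 mm high, free underneath for 20 mm apart from two thin posts 18 mm either side of the centre.
- tap_lever (a point): Centre of the vent tap's lever: dark steel bar 44 mm long (along this point's x axis), 12 mm wide, 18 mm high, turning about an upright axis through its middle, 52 mm from the lid's centre along the lid's x. This point is 99 mm above the lid's origin. Under it a small brass nozzle points outwards along the lid's x.
- tap (a joint): Angle of the vent tap's lever, rad: 0 = shut (lever across the nozzle), 1.571 = fully open, at its stop (lever in line with the nozzle). It opens anticlockwise seen from above, turns stiffly (about 0.1 N m) and stays where it is left. It starts between 0 and 0.2. The vacuum is let out at about 1.2.
- mat: Square black rubber mat fixed on the bench, 200 x 200 mm, 4 mm thick. Origin: centre of its underside; x and y along its edges.
- screwdriver: bystander: screwdriver lying between canister and mat, 180 long.
- carton: bystander: small cardboard box 70 x 100 x 45 high, beyond the mat and canister.
- bin: bystander: loose open-fronted stock bin 140 x 100 x 65 high, to the right.
- brush: bystander: hand brush lying to the left, wooden handle.
Not all that is in view belongs to the job. Of the things that look like the canister, the largest one is meant.

How it is judged:
On the way, in this order (a step that is already met when the one before it is completed fails the run):
1. the vent tap is turned open with the lid still seated on the canister (value of joint tap above 1.35 rad and z of lid in the frame of canister below 0.076 m and horizontal distance between lid and canister below 0.01 m), for 0.2 s.
2. the lid is lifted clear of the canister's rim (z of lid in the frame of canister above 0.102 m), for 0.1 s.
At the end, for the whole second after the job is handed in: The lid lies flat and still on the mat, right way up (within 0.08 rad of level, its plug's underside within 4 mm of the mat's top), its centre within 32 mm of the mat's centre along each edge direction, with the tap still open (over 1.25 rad) (x of lid in the frame of mat between -0.032 and 0.032 m and y of lid in the frame of mat between -0.032 and 0.032 m and height (world z) of lid below 0.008 m and angle between lid's own z axis and vertical below 0.08 rad and linear speed of lid below 0.02 m/s and value of joint tap above 1.25 rad); the robot touches nothing.
It fails at once if the lid is forced up off the canister while the tap is still shut (value of joint tap below 1 rad and z of lid in the frame of canister above 0.08 m and horizontal distance between lid and canister below 0.04 m).
It fails at once if the lid is dropped or slammed onto the mat (faster than 0.4 m/s in the last 25 mm) (linear speed of lid above 0.4 m/s and height (world z) of lid below 0.029 m and horizontal distance between lid and mat below 0.1 m).
It fails at once if the screwdriver, carton, bin or brush is pushed more than 40 mm (distance of any of screwdriver, carton, bin, brush from where it was at the start of the episode above 0.04 m).
It also fails if it takes over 56 s, if anything falls off the work surface, if the arm or the gripper's body presses on something with over 40 N, if the wrist force passes 120 N, or if a joint passes its speed limit or range.

## Working session

There is one attempt and no reset: what is moved stays moved. The work goes in short steps, Python scripts to look and compute and a tool call to move; the robot and the scene stay as the last step left them, time stands still between calls to the robot, and variables do not carry over. Pictures are saved under pics/ and viewed, and the job is handed in when it is done.

Besides the shell and the picture viewer there is one more tool, called after "Call:" as name([rows], argument=value, ...), one row to a line, values as JSON. move_arm: Moves the arm, as the interface text tells. Its arguments: {"type":"object","properties":{"gripper":{"type":"array","items":{"type":"number"}},"xyz":{"type":"array","items":{"type":"array","items":{"type":"number"}}},"twist":{"type":"array","items":{"type":"number"}},"squeeze":{"type":"number"}},"required":["gripper","xyz","twist"]}

```bash
mkdir -p pics; python3 - <<'E'
from station import *
import cv2,numpy as np
o=get_obs();print(o['t'],o['eef_pos'],o['tool_rot'],o['gripper_width'],o['contact_force'])
for n in ['scene','side','wrist']:
    c=read_camera(n);cv2.imwrite(f'pics/a_{n}.png',c['pixels'][:,:,::-1])
    for q in ['canister','lid','lid_handle','tap_lever','mat']:
        try:
            print(n,q,[(np.round(d['centre'],4).tolist(),round(d['p'],2)) for d in spot_point(q,n)][:3])
        except Exception as e: print(n,q,e)
E
```

```text
0.0 [6.74542957e-01 3.43047932e-05 3.02916801e-01] [-6.12650794e-04  7.07084511e-01  7.07128452e-01 -6.86552589e-04] 0.9985455240037022 [-0.2719912   0.412114   -0.47322292]
scene canister [([0.3436, -0.1779, -0.0021], 0.88), ([0.1852, -0.2954, -0.002], 0.76), ([0.5705, -0.1952, 0.0023], 0.61)]
scene lid [([0.5715, -0.1947, 0.0691], 0.68)]
scene lid_handle [([0.5696, -0.1999, 0.1351], 0.6)]
scene tap_lever [([0.6058, -0.2383, 0.1713], 0.67), ([0.5694, -0.1947, 0.0008], 0.43)]
scene mat [([0.5393, 0.175, 0.002], 0.66)]
side canister [([0.3424, -0.1756, 0.0019], 0.92), ([0.5692, -0.2029, 0.0023], 0.91), ([0.1817, -0.296, 0.0013], 0.8)]
side lid [([0.5718, -0.1988, 0.0715], 0.82)]
side lid_handle [([0.5664, -0.199, 0.1421], 0.79)]
side tap_lever [([0.6071, -0.2384, 0.1677], 0.5)]
side mat [([0.5389, 0.1714, -0.0004], 0.79)]
wrist canister [([0.5691, -0.2005, 0.0008], 0.87), ([0.1835, -0.2963, -0.0075], 0.79), ([0.3446, -0.1757, -0.0039], 0.73)]
wrist lid [([0.5698, -0.1962, 0.067], 0.86)]
wrist lid_handle []
wrist tap_lever []
wrist mat [([0.5349, 0.1732, -0.0008], 0.66)]
```

View pics/a_scene.png

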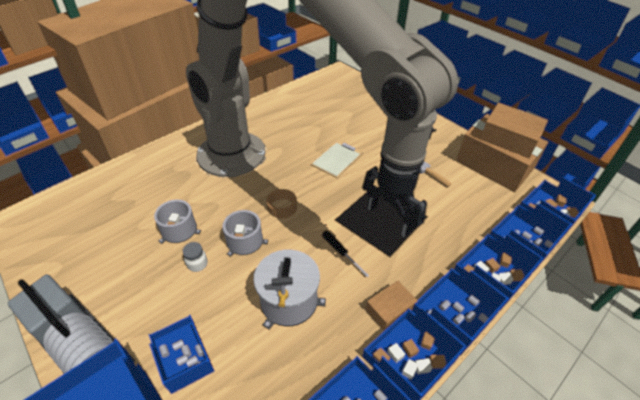

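View pics/a_side.png

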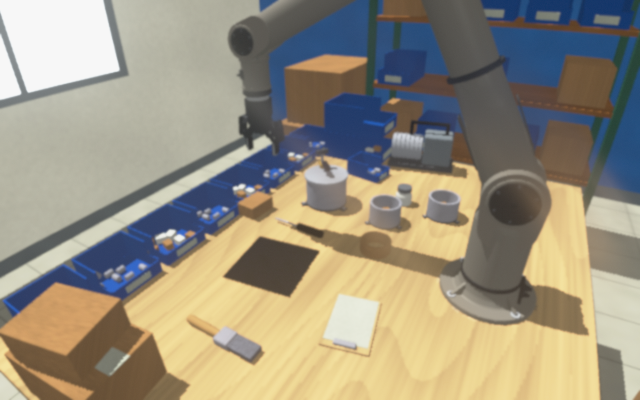

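View pics/a_wrist.png

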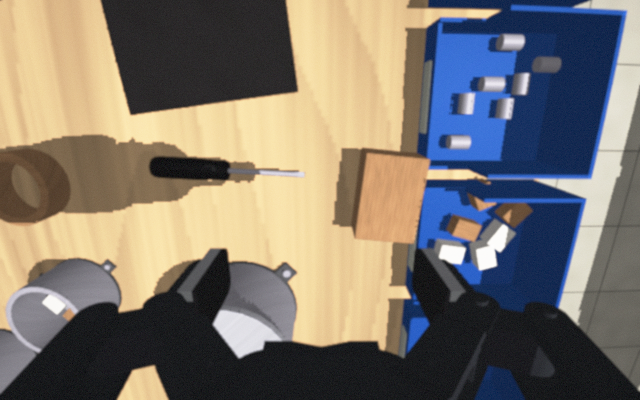

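The candidates for the canister in the scene view are the large lidded one (288,287) and two small open ones, (243,232) and (176,222). I choose the largest, with the lid and tap. The mat is at (380,215).

```bash
cat > h.py <<'E'
from station import *
import cv2,numpy as np
from scipy.spatial.transform import Rotation as Ro
def rot(o):
    w,x,y,z=o['tool_rot'];return Ro.from_quat([x,y,z,w]).as_matrix()
def proj(c,P):
    X=c['R']@np.array(P)+c['t'];u=X[:2]/X[2];r2=u@u;u=u*(1+c['k1']*r2)
    return c['fx']*u[0]+c['cx'],c['fy']*u[1]+c['cy']
def ray_z(c,px,z):
    d=np.array([(px[0]-c['cx'])/c['fx'],(px[1]-c['cy'])/c['fy']]);u=d.copy()
    for _ in range(20):u=d/(1+c['k1']*(u@u))
    C=-c['R'].T@c['t'];v=c['R'].T@np.array([u[0],u[1],1]);s=(z-C[2])/v[2];return C+s*v
def crop(c,name,x0,y0,w,h,k):
    cv2.imwrite('pics/'+name,cv2.resize(c['pixels'][y0:y0+h,x0:x0+w,::-1],None,fx=k,fy=k,interpolation=cv2.INTER_CUBIC))
E
python3 - <<'E'
from h import *
c=read_camera('scene');crop(c,'b_scene.png',230,230,120,110,5)
o=get_obs();w=read_camera('wrist');C=-w['R'].T@w['t'];print(rot(o).T@(C-o['eef_pos']));print(rot(o).T@w['R'].T, w['fx'],w['cx'],w['cy'])
print([proj(w,p) for p in [(0.57,-.197,.11),(.606,-.238,.17)]])
E
```

```text
[ 6.99079452e-02 -1.58885323e-05 -6.91377222e-02]
[[ 1.19420005e-03 -9.59637486e-01 -2.81237389e-01]
 [ 9.99998693e-01  8.39605947e-04  1.38132823e-03]
 [-1.08944576e-03 -2.81238671e-01  9.59637235e-01]] 311.71998958349366 320.7830964883573 196.47008145310951
[(np.float64(221.87448219371453), np.float64(367.0103468359888)), (np.float64(246.0734018971821), np.float64(452.3554902216499))]
```

View pics/b_scene.png

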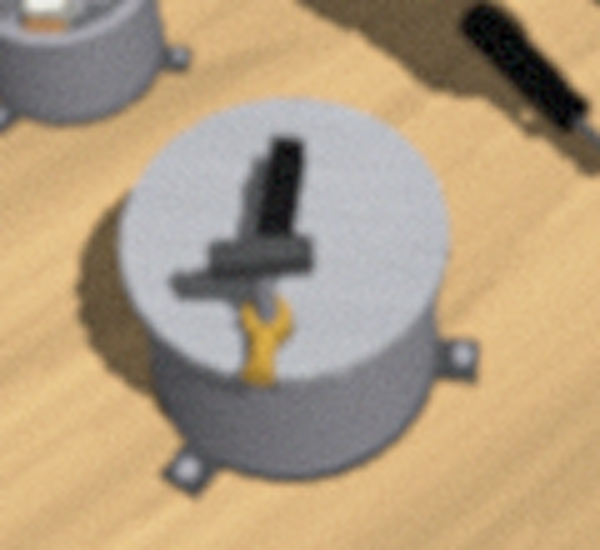

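Call:
move_arm([
  [-4,-1.2,0],
  [-8,-2.4,0],
  [-12,-3.6,0],
  [-16,-4.8,0],
  [-20,-6,0],
], gripper=[0.6,0.6,0.6,0.6,0.6], twist=[0.12,0.24,0.36,0.48,0.6])

```text
t: 1.42
eef_pos: [0.6143, -0.2013, 0.3042]
tool_rot: [0.0, 0.886, 0.464, 0.0]
contact_force: [0.4, -1.1, -0.0]
gripper_width: 0.601
```

```bash
python3 - <<'E'
from h import *
o=get_obs();print(o['t'],o['eef_pos'],rot(o))
c=read_camera('wrist');cv2.imwrite('pics/c_wrist.png',c['pixels'][:,:,::-1])
for n in ['wrist','scene','side']:
  if n!='wrist': read_camera(n)
  for q in ['canister','lid','lid_handle','tap_lever']:
    print(n,q,[(np.round(d['centre'],4).tolist(),round(d['p'],2)) for d in spot_point(q,n)][:3])
E
```

```text
1.4167 [ 0.61433566 -0.20131721  0.30419828] [[ 5.69417198e-01  8.22048505e-01  5.57493340e-04]
 [ 8.22048653e-01 -5.69417252e-01 -7.22908061e-05]
 [ 2.58019776e-04  4.99450277e-04 -9.99999842e-01]]
wrist canister [([0.3454, -0.1774, -0.0018], 0.95)]
wrist lid [([0.5689, -0.1984, 0.0704], 0.62)]
wrist lid_handle [([0.5712, -0.1977, 0.1386], 0.58)]
wrist tap_lever [([0.6047, -0.2361, 0.1695], 0.87)]
scene canister [([0.1865, -0.2993, -0.0003], 0.9), ([0.344, -0.176, 0.0003], 0.89), ([0.5694, -0.1943, 0.0017], 0.63)]
scene lid [([0.5708, -0.1941, 0.0683], 0.91), ([0.5678, 0.0016, -0.0008], 0.47)]
scene lid_handle [([0.5709, -0.1989, 0.1363], 0.58)]
scene tap_lever [([0.6051, -0.2417, 0.1718], 0.45)]
side canister [([0.5691, -0.2021, -0.0006], 0.81), ([0.3421, -0.1762, 0.0016], 0.72), ([0.5637, -0.2013, 0.1381], 0.49)]
side lid [([0.5693, -0.1971, 0.0692], 0.77)]
side lid_handle [([0.5681, -0.201, 0.1364], 0.64)]
side tap_lever [([0.6038, -0.2378, 0.1687], 0.59)]
```

View pics/c_wrist.png

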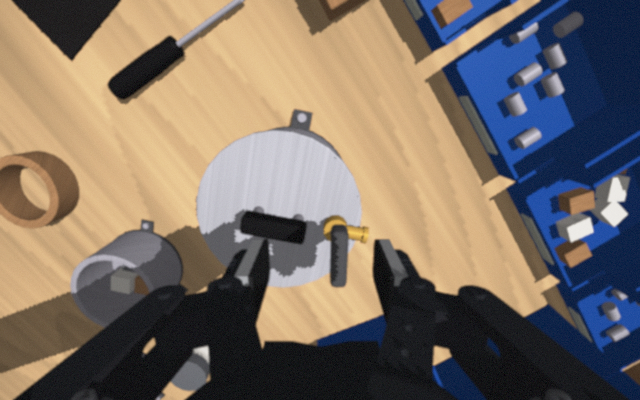

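The wrist view shows the lid at about (278,208), the handle at (274,227), the lever at (339,257) and the nozzle at (362,233). I'll measure the angles in a crop.

```bash
python3 - <<'E'
from h import *
c=read_camera('wrist');crop(c,'d.png',230,190,160,110,5)
for q in ['tap_lever','lid_handle']:
    r=cut_out(q,'wrist');print(q,[x['p'] for x in r],[x['pixels'].sum() for x in r])
E
```

```text
tap_lever [0.82] [np.int64(1058)]
lid_handle [0.75] [np.int64(19452)]
```

View pics/d.png

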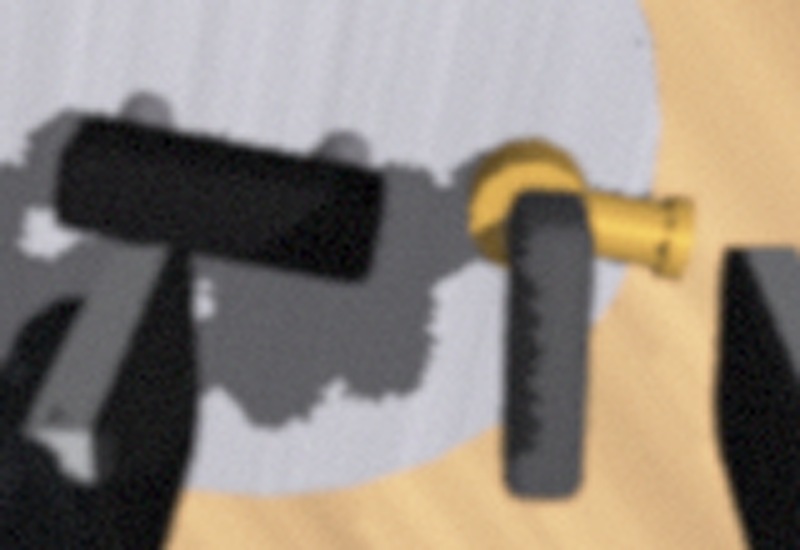

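```bash
python3 - <<'E'
from h import *
c=read_camera('wrist');o=get_obs();R=rot(o)
f=lambda x,y,z:ray_z(c,(x/5+230,y/5+190),z)
a,b=f(550,228,.178),f(543,495,.178)
print('lever',a,b,(a+b)/2,np.linalg.norm(a-b),np.degrees(np.arctan2(*(a-b)[[1,0]])))
h1,h2=f(62,222,.148),f(362,280,.148)
print('handle edge',h1,h2,np.linalg.norm(h1-h2),np.degrees(np.arctan2(*(h2-h1)[[1,0]])))
print('tool y ang',np.degrees(np.arctan2(R[1,1],R[0,1])),'tool x ang',np.degrees(np.arctan2(R[1,0],R[0,0])))
m=(a+b)/2
for P in (m,np.array([.6045,-.2375,.17])):
  print('shift tool cm',100*R.T@(P-o['eef_pos']))
E
```

```text
lever [ 0.61869163 -0.21944391  0.178     ] [ 0.59510816 -0.25357284  0.178     ] [ 0.60689989 -0.23650837  0.178     ] 0.041484504745675436 55.35508979643944
handle edge [ 0.55051774 -0.18752545  0.148     ] [ 0.58362235 -0.22203608  0.148     ] 0.04782152436276921 -46.19125696267541
tool y ang -34.37822881331344 tool x ang 55.621771183042966
shift tool cm [-3.51843508  1.40762613 12.58927793]
shift tool cm [-3.73579394  1.26555512 13.38927734]
```

Call:
move_arm([
  [-3.6,1.35,0],
  [-3.6,1.35,1.5],
  [-3.6,1.35,4],
  [-3.6,1.35,6],
  [-3.6,1.35,6],
], gripper=[0.4,0.4,0.4,0.4,0.4], twist=[0,0,0,0,0])

```text
t: 2.78
eef_pos: [0.6038, -0.2361, 0.2396]
tool_rot: [-0.003, 0.885, 0.466, -0.003]
contact_force: [0.1, 0.3, -0.9]
gripper_width: 0.398
```

```bash
python3 - <<'E'
from h import *
o=get_obs();print(o['eef_pos'],o['contact_force'],rot(o)[:,1])
c=read_camera('wrist');cv2.imwrite('pics/e.png',c['pixels'][:,:,::-1])
c=read_camera('scene');crop(c,'e2.png',210,190,160,120,4)
E
```

```text
[ 0.60378948 -0.23614618  0.23964421] [ 0.06312442  0.32322421 -0.91832152] [ 0.82518369 -0.56482168 -0.00695388]
```

View pics/e.png

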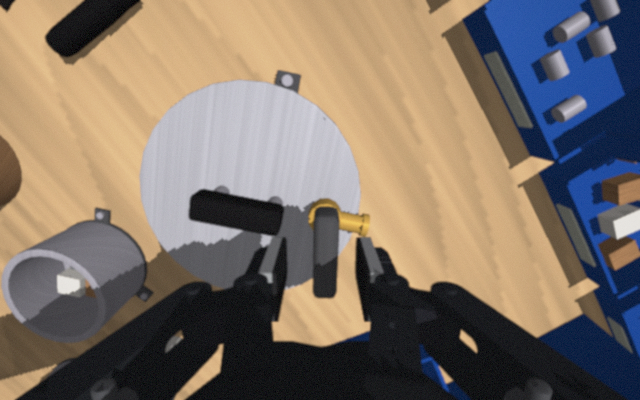

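View pics/e2.png

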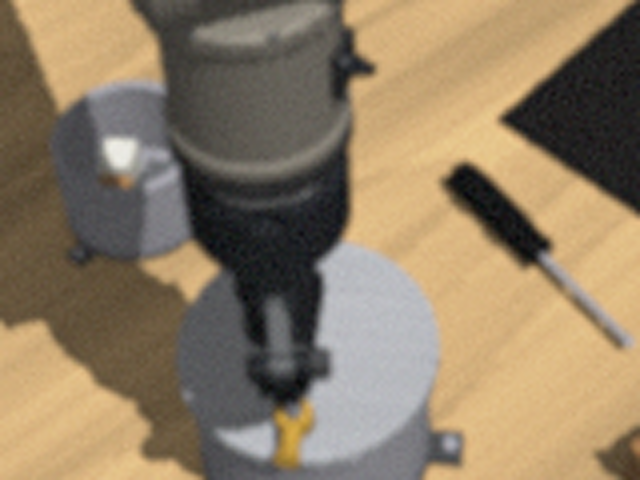

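Call:
move_arm([
  [0,0.15,0.8],
  [0,0.15,1.4],
  [0,0.15,1.4],
  [0,0.15,1.4],
  [0,0.15,1.4],
], gripper=[0.4,0.4,0.0,0.0,0.0], twist=[0,0,0,0,0], squeeze=40)

```text
t: 3.3
eef_pos: [0.6065, -0.2371, 0.23]
tool_rot: [-0.001, 0.884, 0.467, -0.001]
contact_force: [-4.4, 1.8, 1.2]
gripper_width: 0.13
```

Call:
move_arm([
  [0,0,0],
  [0,0,0],
  [0,0,0],
], gripper=[0,0,0], twist=[0,0,0])

```text
t: 3.55
eef_pos: [0.6065, -0.2371, 0.23]
tool_rot: [-0.001, 0.884, 0.467, -0.0]
contact_force: [-4.5, 3.4, 3.0]
gripper_width: 0.129
```

Call:
move_arm([
  [0,0,0],
  [0,0,0],
  [0,0,0],
  [0,0,0],
  [0,0,0],
], gripper=[0,0,0,0,0], twist=[-0.1,-0.2,-0.3,-0.4,-0.5])

```text
t: 3.97
eef_pos: [0.6068, -0.2371, 0.23]
tool_rot: [-0.001, 0.74, 0.673, -0.0]
contact_force: [-3.3, 2.8, 0.8]
gripper_width: 0.135
```

```bash
python3 - <<'E'
from h import *
o=get_obs();R=rot(o);print(o['eef_pos'],o['contact_force'],o['torque'],np.degrees(np.arctan2(R[1,0],R[0,0])))
E
```

```text
[ 0.60678383 -0.23712356  0.22999436] [-3.27730528  2.76414668  0.7901328 ] [ 0.65927588  0.76912767 -0.16140002] 84.55088924368475
```

Call:
move_arm([
  [0,0,0],
  [0,0,0],
  [0,0,0],
  [0,0,0],
  [0,0,0],
], gripper=[0,0,0,0,0], twist=[-0.1,-0.2,-0.3,-0.4,-0.5])

```text
t: 4.38
eef_pos: [0.607, -0.237, 0.23]
tool_rot: [-0.0, 0.55, 0.835, 0.0]
contact_force: [-2.2, 3.0, -0.6]
gripper_width: 0.13
```

Call:
move_arm([
  [0,0,0],
  [0,0,0],
  [0,0,0],
  [0,0,0],
  [0,0,0],
], gripper=[0,0,0,0,0], twist=[-0.1,-0.2,-0.3,-0.36,-0.36])

```text
t: 4.8
eef_pos: [0.6071, -0.2368, 0.23]
tool_rot: [-0.0, 0.393, 0.919, 0.001]
contact_force: [-3.4, 4.6, 1.2]
gripper_width: 0.13
```

```bash
python3 - <<'E'
from h import *
o=get_obs();R=rot(o);print(o['eef_pos'],o['contact_force'],o['torque'],np.degrees(np.arctan2(R[1,0],R[0,0])),o['q'])
c=read_camera('wrist');cv2.imwrite('pics/f.png',c['pixels'][:,:,::-1])
E
```

```text
[ 0.60714034 -0.23678101  0.22995713] [-3.39739776  4.57959527  1.2432651 ] [0.98184404 0.50038353 0.07751093] 133.6909984824294 [ 0.37009125  0.51500037 -0.12906599  1.67478542  0.07584476  0.95732548
  0.97640859]
```

View pics/f.png

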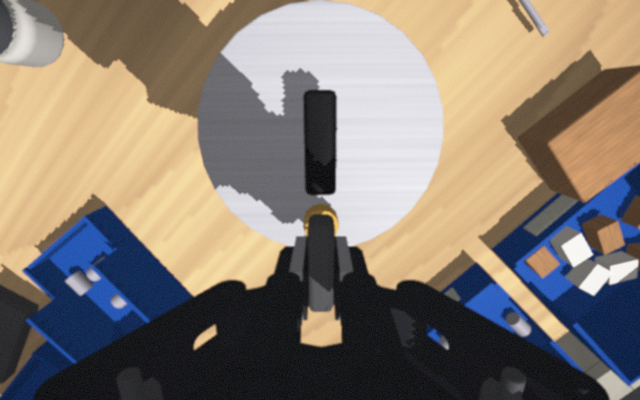

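The lever (320,265) now lines up with the handle (320,142). Next I release it, rise, and move 52 mm to the handle.

Call:
move_arm([
  [0,0,0],
  [0,0,0],
  [0,0,-2],
  [0,0,-4.5],
  [0,0,-4.5],
], gripper=[0.5,0.5,0.5,0.6,0.6], twist=[0,0,0,0,0])

```text
t: 5.27
eef_pos: [0.6097, -0.2393, 0.2802]
tool_rot: [0.005, 0.395, 0.919, 0.0]
contact_force: [1.4, 0.3, 0.7]
gripper_width: 0.599
```

Call:
move_arm([
  [2.6,0,0],
  [5.2,0,0],
  [5.2,0,2],
  [5.2,0,2],
  [5.2,0,2],
], gripper=[0.6,0.6,0.6,0.6,0.6], twist=[0,0,0,0,0])

```text
t: 5.68
eef_pos: [0.5712, -0.2007, 0.2546]
tool_rot: [-0.0, 0.395, 0.919, -0.0]
contact_force: [0.5, -0.4, 0.5]
gripper_width: 0.6
```

```bash
python3 - <<'E'
from h import *
o=get_obs();R=rot(o);print(o['t'],o['eef_pos'],o['contact_force'],np.degrees(np.arctan2(R[1,0],R[0,0])))
c=read_camera('wrist');cv2.imwrite('pics/g.png',c['pixels'][:,:,::-1])
for q in ['lid','lid_handle','tap_lever']:
    print(q,[(np.round(d['centre'],4).tolist(),round(d['p'],2)) for d in spot_point(q,'wrist')][:3])
c=read_camera('side');crop(c,'g2.png',250,90,160,130,4)
for q in ['lid','lid_handle','tap_lever']:
    print(q,[(np.round(d['centre'],4).tolist(),round(d['p'],2)) for d in spot_point(q,'side')][:3])
E
```

```text
5.6833 [ 0.57120599 -0.20071867  0.2545981 ] [ 0.45043666 -0.42368256  0.5439853 ] 133.4793128352499
lid [([0.5694, -0.1965, 0.0716], 0.6)]
lid_handle [([0.5726, -0.2021, 0.136], 0.77)]
tap_lever []
lid [([0.568, -0.1989, 0.071], 0.81)]
lid_handle []
tap_lever [([0.608, -0.2422, 0.1687], 0.55)]
```

View pics/g.png

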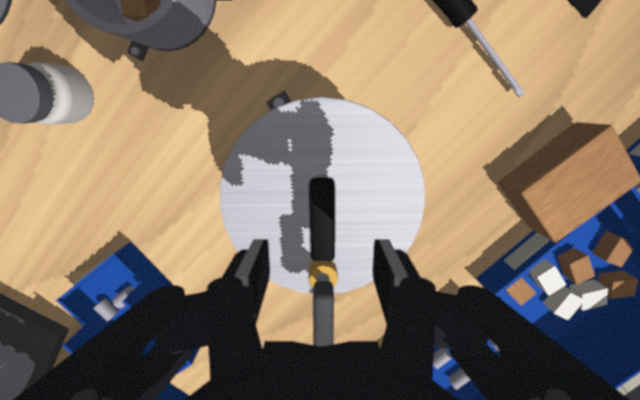

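View pics/g2.png

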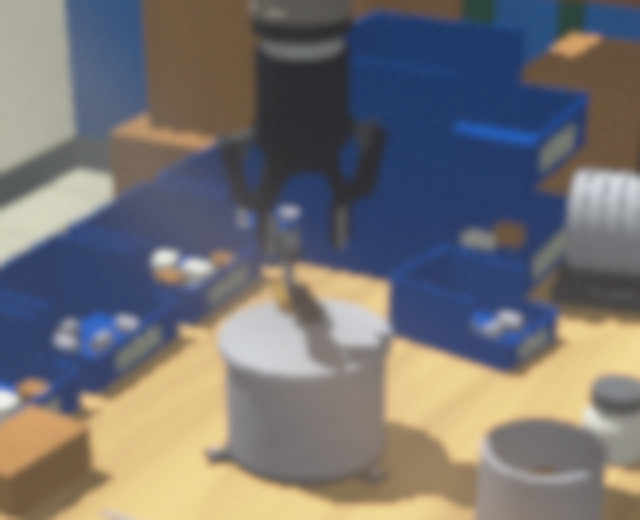

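```bash
python3 - <<'E'
from h import *
c=read_camera('wrist');o=get_obs();R=rot(o);print(o['eef_pos'])
a,b=ray_z(c,(322,182),.148),ray_z(c,(322,261),.148);m=(a+b)/2
print(a,b,np.linalg.norm(a-b),m,R.T@(m-o['eef_pos'])*100)
l=[ray_z(c,p,.11) for p in [(221,195),(425,195),(322,97)]]
print(l, (l[0]+l[1])/2)
E
```

```text
[ 0.57157659 -0.20023263  0.25510342]
[ 0.55276454 -0.18069568  0.148     ] [ 0.58802364 -0.21765325  0.148     ] 0.05107901821482301 [ 0.57039409 -0.19917447  0.148     ] [ 0.16258083 -0.01498685 10.71027284]
[array([ 0.5133642 , -0.24420979,  0.11      ]), array([ 0.61958806, -0.14316509,  0.11      ]), array([ 0.51962519, -0.1456822 ,  0.11      ])] [ 0.56647613 -0.19368744  0.11      ]
```

Call:
move_arm([
  [0.2,0,2],
  [0.2,0,4],
  [0.2,0,5.2],
  [0.2,0,6],
  [0.2,0,6],
], gripper=[0.6,0.6,0.6,0.6,0.6], twist=[0,0,0,0,0])

```text
t: 6.55
eef_pos: [0.5692, -0.1984, 0.1931]
tool_rot: [-0.002, 0.394, 0.919, -0.0]
contact_force: [0.0, 0.1, -0.4]
gripper_width: 0.596
```

Call:
move_arm([
  [0,0,0],
  [0,0,0],
  [0,0,0],
  [0,0,0],
  [0,0,0],
], gripper=[0,0,0,0,0], twist=[0,0,0,0,0], squeeze=80)

```text
t: 6.97
eef_pos: [0.5705, -0.1988, 0.1962]
tool_rot: [0.001, 0.394, 0.919, 0.0]
contact_force: [-0.9, -0.3, 6.7]
gripper_width: 0.166
```

```bash
python3 - <<'E'
from h import *
o=get_obs();print(o['t'],o['eef_pos'],o['contact_force'])
c=read_camera('wrist');cv2.imwrite('pics/i.png',c['pixels'][:,:,::-1])
E
```

```text
6.9667 [ 0.5705082  -0.19876827  0.19621934] [-0.87500619 -0.2606646   6.71129002]
```

View pics/i.png

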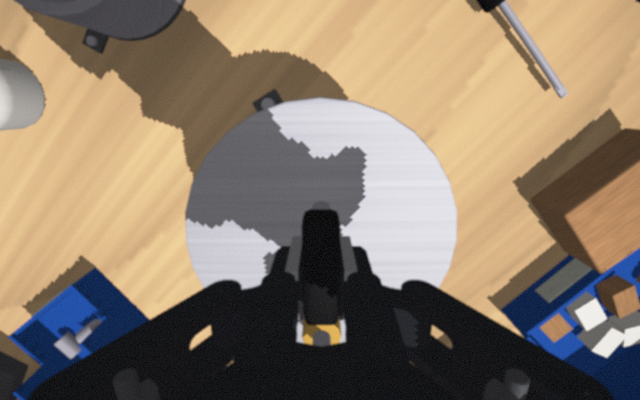

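Call:
move_arm([
  [0,0,0],
  [0,0,-0.4],
  [0,0,-1],
  [0,0,-1.8],
  [0,0,-2.8],
], gripper=[0,0,0,0,0], twist=[0,0,0,0,0])

```text
t: 7.43
eef_pos: [0.5691, -0.1983, 0.2227]
tool_rot: [-0.001, 0.394, 0.919, -0.0]
contact_force: [-0.9, -0.3, -5.3]
gripper_width: 0.173
```

Call:
move_arm([
  [0,0,-1.5],
  [0,0,-3],
  [0,0,-4.5],
  [0,0,-6],
  [0,0,-6],
], gripper=[0,0,0,0,0], twist=[0,0,0,0,0])

```text
t: 7.85
eef_pos: [0.5712, -0.1988, 0.2868]
tool_rot: [0.003, 0.394, 0.919, 0.0]
contact_force: [0.6, -0.0, -4.8]
gripper_width: 0.171
```

```bash
python3 - <<'E'
from h import *
o=get_obs();R=rot(o);print(o['t'],o['eef_pos'],o['contact_force'],o['q'])
for n in ['scene','side','wrist']:
    c=read_camera(n)
    cv2.imwrite(f'pics/j_{n}.png',c['pixels'][:,:,::-1])
    for q in ['lid','mat']:
        print(n,q,[(np.round(d['centre'],4).tolist(),round(d['p'],2)) for d in spot_point(q,n)][:3])
E
```

```text
7.85 [ 0.57118272 -0.19880895  0.28675292] [ 0.62422699 -0.01983301 -4.75336842] [ 0.34383844  0.38202065 -0.14479097  1.74324806  0.06359276  1.01563149
  0.93596893]
scene lid [([0.5716, -0.1962, 0.1592], 0.84)]
scene mat [([0.5403, 0.1739, -0.0004], 0.65)]
side lid [([0.5681, -0.1993, 0.1573], 0.85)]
side mat []
wrist lid [([0.5693, -0.1959, 0.1549], 0.75)]
wrist mat []
```

View pics/j_side.png

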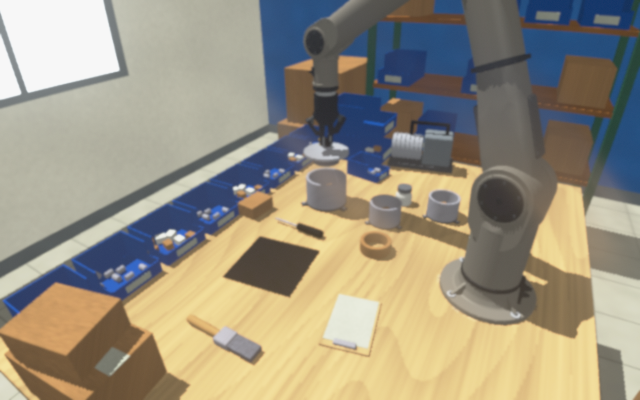

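View pics/j_scene.png

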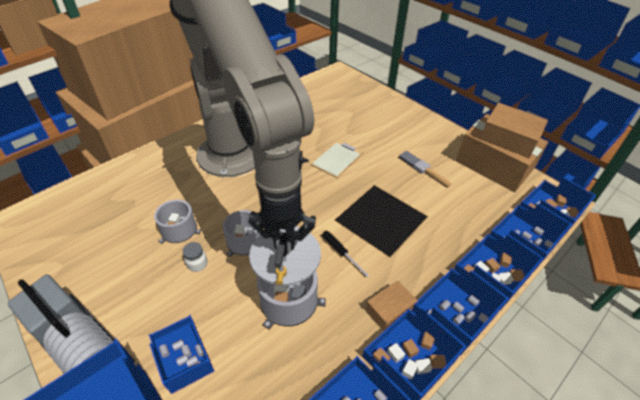

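```bash
python3 - <<'E'
from h import *
o=get_obs();R=rot(o)
for n in ['scene','side']:
    c=read_camera(n)
    r=[x for x in cut_out('mat',n)]
    print(n,[(round(x['p'],2),int(x['pixels'].sum())) for x in r])
    # dark threshold on own
    g=c['pixels'].max(2)<50
    roi=np.zeros_like(g); 
    if n=='scene': roi[175:265,325:440]=1
    else: roi[230:300,215:325]=1
    m=(g&roi).astype(np.uint8)
    k,lab,st,_=cv2.connectedComponentsWithStats(m);i=1+st[1:,4].argmax();m=(lab==i).astype(np.uint8)
    h=cv2.findContours(m,cv2.RETR_EXTERNAL,cv2.CHAIN_APPROX_NONE)[0][0]
    q=cv2.minAreaRect(np.array([ray_z(c,p[0].astype(float),.004)[:2]*1000 for p in h],np.float32))
    print(q,m.sum())
w=lambda P:100*R.T@(np.array(P)-o['eef_pos'])
print(w([.5395,.174,o['eef_pos'][2]]))
E
```

```text
scene [(0.73, 3488)]
((538.3712768554688, 172.17001342773438), (190.0710906982422, 189.30105590820312), 6.9704108238220215) 3115
side [(0.74, 3413)]Traceback (most recent call last):
  File "<stdin>", line 13, in <module>
ValueError: attempt to get argmax of an empty sequence
```

Call:
move_arm([
  [0.8,0.64,0],
  [2.4,1.92,0],
  [4.7,3.76,0],
  [7.1,5.7,0],
  [9.5,7.6,0],
], gripper=[0,0,0,0,0], twist=[0,0,0,0,0])

```text
t: 8.92
eef_pos: [0.5593, -0.0754, 0.283]
tool_rot: [0.0, 0.395, 0.919, 0.0]
contact_force: [1.1, 1.1, -4.9]
gripper_width: 0.174
```

Call:
move_arm([
  [2.4,1.92,0],
  [4.8,3.84,0],
  [7.2,5.76,0],
  [9.6,7.7,0],
  [12,9.6,0],
], gripper=[0,0,0,0,0], twist=[0,0,0,0,0])

```text
t: 9.33
eef_pos: [0.5459, 0.0781, 0.2832]
tool_rot: [0.0, 0.394, 0.919, 0.0]
contact_force: [0.5, -0.3, -5.6]
gripper_width: 0.17
```

Call:
move_arm([
  [2.4,1.92,0],
  [4.8,3.84,0],
  [6.5,5.2,0],
  [7.5,6,0],
  [7.5,6,0],
], gripper=[0,0,0,0,0], twist=[0,0,0,0,0])

```text
t: 9.75
eef_pos: [0.5373, 0.1759, 0.2832]
tool_rot: [-0.0, 0.392, 0.92, 0.001]
contact_force: [-0.7, 0.9, -6.0]
gripper_width: 0.17
```

```bash
python3 - <<'E'
from h import *
o=get_obs();R=rot(o);print(o['t'],o['eef_pos'],o['contact_force'],o['gripper_width'],R[:,2])
for n in ['scene','side','wrist']:
    c=read_camera(n)
    cv2.imwrite(f'pics/k_{n}.png',c['pixels'][:,:,::-1])
    for q in ['lid','mat']:
        print(n,q,[(np.round(d['centre'],4).tolist(),round(d['p'],2)) for d in spot_point(q,n)][:3])
o=get_obs();print(o['eef_pos'])
E
```

```text
9.75 [0.53725345 0.17590658 0.28317189] [-0.69597463  0.90148597 -6.0426191 ] 0.169836440990308 [ 1.20672125e-04  2.32832775e-03 -9.99997282e-01]
scene lid [([0.5396, 0.1763, 0.1574], 0.58)]
scene mat [([0.5444, 0.1782, 0.0036], 0.59)]
side lid [([0.5402, 0.1693, 0.1573], 0.83)]
side mat [([0.5367, 0.1706, 0.0013], 0.74), ([0.5242, -0.4707, -0.0019], 0.33)]
wrist lid [([0.5368, 0.1703, 0.153], 0.65)]
wrist mat []
[0.53859481 0.17050794 0.2829053 ]
```

View pics/k_side.png

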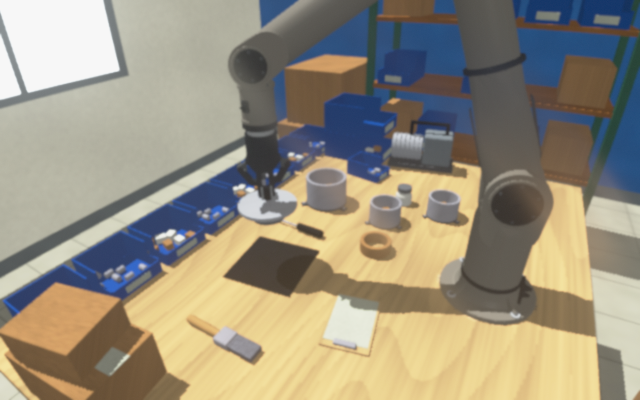

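View pics/k_scene.png

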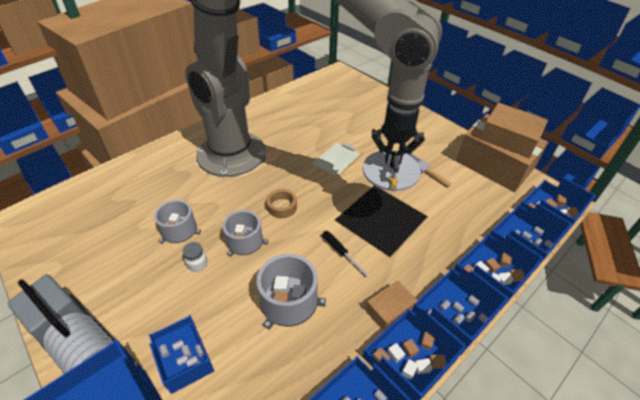

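The lid is over the mat: the networks and kinematics agree on about (0.539, 0.172). The lid has to come down about 15.2 cm.

Call:
move_arm([
  [0,0,1.5],
  [0,0,3.5],
  [0,0,6],
  [0,0,8],
  [0,0,9.5],
], gripper=[0,0,0,0,0], twist=[0,0,0,0,0])

```text
t: 10.62
eef_pos: [0.5379, 0.1707, 0.1861]
tool_rot: [-0.001, 0.395, 0.919, -0.001]
contact_force: [-0.0, 0.4, -6.0]
gripper_width: 0.173
```

Call:
move_arm([
  [0,0,1],
  [0,0,2],
  [0,0,2.8],
  [0,0,3.4],
  [0,0,4],
], gripper=[0,0,0,0,0], twist=[0,0,0,0,0])

```text
t: 11.03
eef_pos: [0.5388, 0.1716, 0.1479]
tool_rot: [0.0, 0.394, 0.919, 0.0]
contact_force: [0.1, -0.3, -5.0]
gripper_width: 0.167
```

Call:
move_arm([
  [0,0,0.3],
  [0,0,0.6],
  [0,0,0.9],
  [0,0,1.1],
  [0,0,1.1],
], gripper=[0,0,0,0,0], twist=[0,0,0,0,0])

```text
t: 11.45
eef_pos: [0.5383, 0.1714, 0.1367]
tool_rot: [-0.0, 0.394, 0.919, -0.0]
contact_force: [-0.7, 0.1, -5.3]
gripper_width: 0.172
```

```bash
python3 - <<'E'
from h import *
o=get_obs();print(o['t'],o['eef_pos'],o['contact_force'],o['gripper_width'])
for n in ['scene','side']:
    c=read_camera(n)
    crop(c,f'l_{n}.png',*((310,120,160,140,4) if n=='scene' else (200,170,160,140,4)))
    for q in ['lid','mat']:
        print(n,q,[(np.round(d['centre'],4).tolist(),round(d['p'],2)) for d in spot_point(q,n)][:3])
E
```

```text
11.45 [0.53832646 0.17142304 0.13671798] [-0.66454495  0.06858354 -5.33060239] 0.17234324461147726
scene lid [([0.538, 0.1752, 0.0119], 0.93)]
scene mat [([0.5382, 0.1746, -0.0017], 0.81)]
side lid [([0.5356, 0.1685, 0.0118], 0.65)]
side mat [([0.5379, 0.1702, 0.0018], 0.7)]
```

View pics/l_side.png

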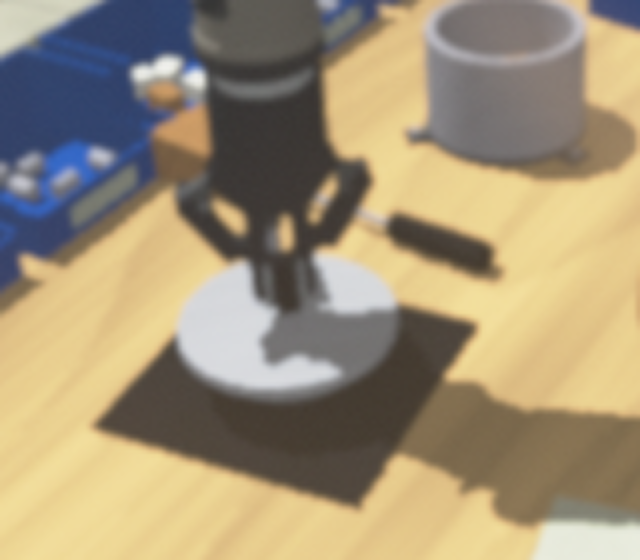

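View pics/l_scene.png

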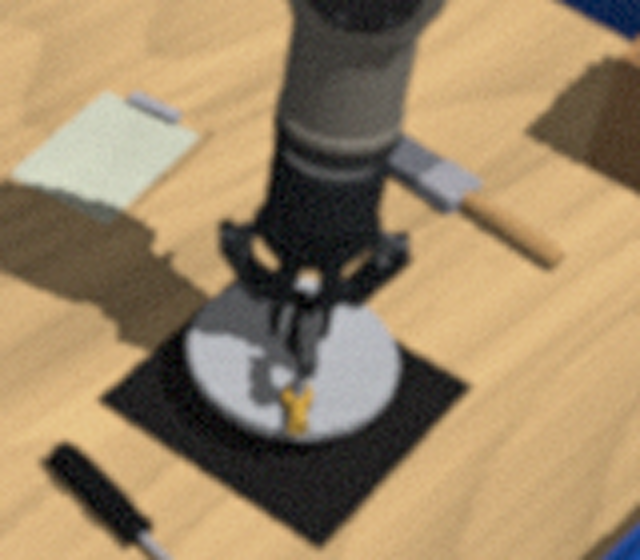

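The lid is level and centred on the mat, about 6–7 mm above it. I'll lower it gently until it touches.

Call:
move_arm([
  [0,0,0.15],
  [0,0,0.3],
  [0,0,0.45],
  [0,0,0.5],
  [0,0,0.5],
], gripper=[0,0,0,0,0], twist=[0,0,0,0,0])

```text
t: 12.17
eef_pos: [0.5382, 0.1714, 0.1316]
tool_rot: [-0.0, 0.394, 0.919, -0.0]
contact_force: [0.1, 0.2, -5.4]
gripper_width: 0.172
```

Call:
move_arm([
  [0,0,0.1],
  [0,0,0.15],
  [0,0,0.15],
], gripper=[0,0,0], twist=[0,0,0])

```text
t: 12.42
eef_pos: [0.5384, 0.1715, 0.1303]
tool_rot: [-0.0, 0.394, 0.919, 0.0]
contact_force: [0.0, -0.2, -4.9]
gripper_width: 0.167
```

Call:
move_arm([
  [0,0,0.1],
  [0,0,0.1],
  [0,0,0.1],
], gripper=[0,0,0], twist=[0,0,0])

```text
t: 12.67
eef_pos: [0.5384, 0.1716, 0.1302]
tool_rot: [0.0, 0.394, 0.919, 0.0]
contact_force: [-4.5, -1.1, 6.9]
gripper_width: 0.169
```

Call:
move_arm([
  [0,0,0],
  [0,0,0],
  [0,0,0],
  [0,0,0],
  [0,0,0],
], gripper=[0.3,0.6,0.6,0.6,0.6], twist=[0,0,0,0,0])

```text
t: 13.08
eef_pos: [0.5386, 0.1715, 0.1295]
tool_rot: [0.0, 0.394, 0.919, 0.0]
contact_force: [0.2, 0.4, -0.7]
gripper_width: 0.601
```

Call:
move_arm([
  [0,0,-1],
  [0,0,-3],
  [0,0,-6],
  [0,0,-10],
  [0,0,-14],
], gripper=[0.6,0.6,0.6,0.6,0.6], twist=[0,0,0,0,0])

```text
t: 13.5
eef_pos: [0.5377, 0.1713, 0.271]
tool_rot: [-0.001, 0.394, 0.919, -0.0]
contact_force: [1.4, 0.1, 0.2]
gripper_width: 0.6
```

Call:
move_arm([
  [0,0,-2],
  [0,0,-2],
  [0,0,-2],
], gripper=[0.6,0.6,0.6], twist=[0,0,0])

```text
t: 13.75
eef_pos: [0.5389, 0.1717, 0.2915]
tool_rot: [0.001, 0.394, 0.919, 0.001]
contact_force: [0.5, 0.1, -1.1]
gripper_width: 0.603
```

```bash
python3 - <<'E'
from h import *
o=get_obs();print(o['t'],o['eef_pos'],o['contact_force'],o['gripper_width'])
for n in ['scene','side','wrist']:
    c=read_camera(n)
    cv2.imwrite(f'pics/m_{n}.png',c['pixels'][:,:,::-1])
    for q in ['lid','mat','lid_handle','tap_lever']:
        print(n,q,[(np.round(d['centre'],4).tolist(),round(d['p'],2)) for d in spot_point(q,n)][:3])
E
```

```text
13.75 [0.53890916 0.17171926 0.29149225] [ 0.51953121  0.06777035 -1.08049985] 0.6025633721934277
scene lid [([0.5387, 0.175, 0.0032], 0.71), ([0.5691, -0.0003, -0.002], 0.3)]
scene mat [([0.5403, 0.1757, 0.0014], 0.74)]
scene lid_handle [([0.5388, 0.1727, 0.0697], 0.8)]
scene tap_lever [([0.5698, 0.1318, 0.1047], 0.42)]
side lid [([0.5386, 0.171, 0.005], 0.71)]
side mat [([0.5407, 0.1713, -0.0016], 0.82)]
side lid_handle [([0.5328, 0.1706, 0.0736], 0.73)]
side tap_lever [([0.5742, 0.131, 0.1087], 0.38), ([0.5331, 0.1734, 0.0739], 0.34)]
wrist lid [([0.5345, 0.1735, 0.0054], 0.57)]
wrist mat []
wrist lid_handle [([0.5379, 0.1694, 0.0745], 0.79)]
wrist tap_lever [([0.575, 0.1364, 0.1005], 0.62)]
```

View pics/m_wrist.png

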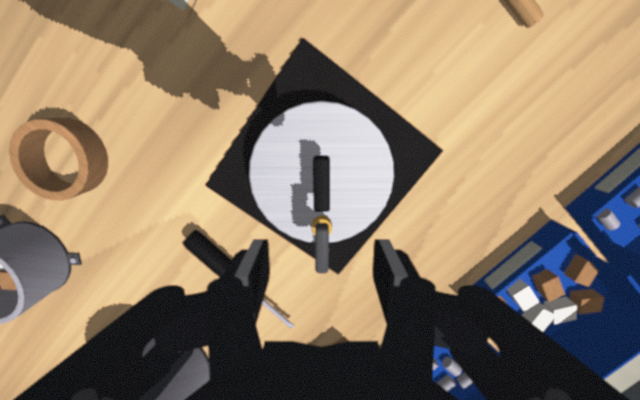

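View pics/m_side.png

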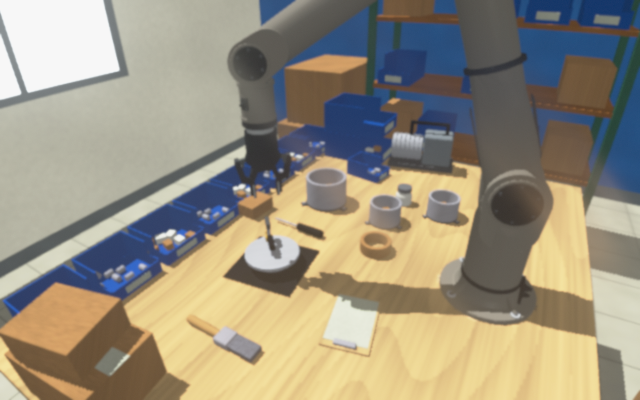

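The lid (321,172) lies level on the mat with the lever (322,248) in line with the handle, and the gripper is clear. Screwdriver, carton and brush are where they were, so I'm handing in.

```bash
python3 -c "
from station import *
print(hand_in());print(get_obs()['t'])"
```

```text
the job is handed in; nothing more can be done
None
the job is handed in; nothing more can be done
```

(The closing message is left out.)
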